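Dust out the lens barrels, pack them and count the batch

ROBOT

A 6-joint arm with a two-finger parallel gripper is mounted at the origin on the work surface. World frame = base frame: x ahead of the robot, y to its left, z up, the work surface at z = 0. Lengths are in m, angles in rad, forces in N, time in s.
With the tool pointing down it reaches from about 0.375 to 0.9 m from the base axis. Payload 3.1 kg.
Tool frame: the origin (TCP) lies at the very end of the fingers, on their centre line; the grasp point (between the pads) lies 19 mm behind it; z points along the fingers, y is the line along which they close (so a half turn about z gives the same grasp; the last joint's range is limited). The gripper opens to 85 mm and grips with 20 to 120 N. Pads are 22 mm wide; open, the fingers measure 114 mm over their backs; the gripper's body (76 mm by 85 mm) begins 54 mm behind the grasp point. The pads swing forward as they close: fully open they stand 13 mm farther back than shut.
Start: joints at [-1.315, 0.527, 1.433, -0, 1.181, -0.178], TCP at [0.263, -0.567, 0.231] pointing down, gripper open.
Joint ranges: [-3.08, 3.08], [-0.75, 2.2], [0.22, 2.44], [-1.43, 4.57], [0, 2.65], [-2.85, 2.85]. Speed limits (rad/s): [2.79, 2.79, 3.14, 3.14, 3.14, 3.14].

INTERFACE

Orientations are given as a unit quaternion [x, y, z, w].
In Python, from station import manip, vision gives the robot as it stands.
- The arm moves only by the tool drive_tool, never from a script. Its argument "deltas" is a list that holds one entry, the list of rows, each a list of 4 numbers: the shift along the tool's x, y, z in mm, then the turn about the tool's z in rad. A call has 1 to 5 rows; each row is the pose to reach, as a shift and turn from the pose commanded when the call began, along the tool's axes at that moment; what a row does not reach only later rows make up. A row lasts 1/12 s, in which the tool goes at most 41.7 mm and 7.16 degrees, less where a joint would pass 70% of its speed; a pose out of reach is approached as far as the arm can. A call with a gripper value outside its range is refused whole. "jaw" is the finger opening in mm, from 0 to 85.4, set as the call begins (left out, the last holds). The fingers move at their own pace and stop on an object; "force" is the grip in N (left out, the last holds). Time passes only in rows, so rows that repeat a pose let the fingers close. It gives the time, the measured TCP pose, the force, the opening and the grip force at its end, in the units of the state.
- manip.sense(): the state, without advancing time (a new reading comes with each control period).
- vision.snapshot(name): name is "side" or "top"; returns the picture (480x640x3 uint8, red, green, blue); there is no depth.
- vision.camera_model(name): a dict with "camera_matrix" (3x3 intrinsics, pixels), "rvec" (rotation vector, rad) and "tvec" (3), from world to camera coordinates, as OpenCV has them. Camera axes: x right, y down, z forward; pixel columns grow to the right and rows downward; lengths in m; the calibration is good to about 2 mm. A picture is of the moment at which its call begins. camera_model takes no time and is no camera call.
- manip.sign_off(): hands the job in; it is judged then, once.
The state is a dict: "t": time; "q": joint angles; "qd": joint speeds; "tau": joint torques, N m; "tcp_pos": TCP position; "tool_rot": TCP orientation; "force": force on the tool from outside, world axes, zero at the start; "ft_torque": the same for the moment, N m; "finger_gap": opening from 0.0 (shut) to 1.0 (fully open); "gripper_force": force on a finger pad.
Only numpy, scipy, OpenCV 4.12 (cv2) and the standard library are available. Lean on these libraries where they do the work, as an engineer would, in place of code of your own. Each camera call takes 0.05 s, during which the arm holds its last target. There are 200 camera calls.

TASK

Brush out the inside of every lens barrel on the bench with the long brush, working from cleanest to dirtiest (blue collar first, then yellow, then white; one of them may be missing): tip down to the barrel's floor, up until the tip is near the mouth, and down to the floor again. Then stand the brush back in its stand and pack the barrels upright in the tray, one to a compartment. With all that done, push the batch counter's red plunger fully down and let it spring back; leave the other things on the bench where they are.

Things in the scene. Friction and masses are not known exactly. Their poses are not given: they have to be found in the camera images.
- barrel_blue: lens barrel, an open cup: 62 mm outside diameter, 95 mm tall, walls 4 mm (bore 54 mm), floor 6 mm thick, 0.2 to 0.4 kg; black below, its top 33 mm blue. Origin: centre of its underside, z up when it stands upright. It may be absent.
- barrel_yellow: lens barrel, an open cup: 62 mm outside diameter, 95 mm tall, walls 4 mm (bore 54 mm), floor 6 mm thick, 0.2 to 0.4 kg; black below, its top 33 mm yellow. Origin: centre of its underside, z up when it stands upright. It may be absent.
- barrel_white: lens barrel, an open cup: 62 mm outside diameter, 95 mm tall, walls 4 mm (bore 54 mm), floor 6 mm thick, 0.2 to 0.4 kg; black below, its top 33 mm white. Origin: centre of its underside, z up when it stands upright. It may be absent.
- brush: long dust brush standing upright in its stand, 195 mm long, 0.08 kg. From its lower end (origin, z up along the brush): bristle head 0 to 72 mm with a firm core of 28 mm diameter and soft bristles out to 33 mm, thin steel stem to 110 mm, square orange handle 18 x 18 mm (sides along its x and y) from 110 to 195 mm. It can stand on its flat lower end.
- brush_tip (a point): centre of the flat lower end of the brush's bristle head (the brush's origin)
- stand: fixed steel cup for the brush, 80 mm tall, on a 92 mm disc; bore 38 mm wide at the floor, growing to 54 mm at the mouth; inner floor 6 mm above the bench. Origin: centre of its underside, on the bench.
- tray: fixed black tray with white flecks, 200 x 200 mm, 45 mm tall, walls and one divider each way 6 mm thick: four square compartments 91 mm wide, with centres at x, y = +-48.5 mm in the tray's frame; inner floor 6 mm above the bench. Origin: centre of its underside, z up. Each compartment takes one barrel.
- counter: fixed grey batch counter box 90 x 90 x 55 mm with a red plunger on top. Origin: centre of its underside.
- plunger (a joint): how far the plunger is down, m: 0 = up, 0.020 = fully down against its stop. Sprung: 3 N to start, 11 N at the bottom; it springs back when let go.
- plunger_top (a point): centre of the top face of the red plunger cap (42 mm diameter), 90 mm above the bench when up; it is pushed straight down
- dispenser: bystander: white bottle with a steel top, 56 mm diameter, 120 mm tall; origin at its underside
- camera_body: bystander: black and silver camera body 35 x 115 x 78 mm; origin at its underside
- lens_done: bystander: finished dark lens, closed, 72 mm diameter, 54 mm tall; origin at its underside
- caps: bystander: black lens cap stack, 68 mm diameter, 24 mm tall; origin at its underside
- driver: bystander: screwdriver lying flat, 160 mm long
Not all that is in view belongs to the job. Leave any pink or purple look-alike of the counter alone. What is shaped like the brush but turquoise is not meant.

How it is judged:
By the outcome, as a careful person would: the job done as asked, in the order asked, and still so for the second after the job is handed in, with the robot touching nothing.
Of barrel_blue, barrel_yellow, barrel_white only 2 to 3 are there at a start; the rules pass over those that are not, and their reading is None.
At some moment in a run one of barrel_blue, barrel_yellow, barrel_white may be knocked a few centimetres aside while the robot is not near it.
It also fails if it takes over 210 s, if anything falls off the work surface, if the arm or the gripper's body presses on something with over 40 N, if the wrist force passes 120 N, or if a joint passes its speed limit or range.

## Working session

There is one attempt and no reset: what is moved stays moved. The work goes in short steps, Python scripts to look and compute and a tool call to move; the robot and the scene stay as the last step left them, time stands still between calls to the robot, and variables do not carry over. Pictures are saved under pics/ and viewed, at most 14 in all, crops included, and the job is handed in when it is done.

Besides the shell and the picture viewer there is one more tool, called after "Call:" by a JSON object that holds its "api" and its "payload". drive_tool: Moves the arm, as the interface text tells. Its arguments: {"type":"object","properties":{"deltas":{"type":"array"},"jaw":{"type":"number"},"force":{"type":"number"}},"required":["deltas"]}

```bash
ls; mkdir -p pics; python3 - <<'E'
from station import manip, vision
import cv2
for n in("side","top"):
    cv2.imwrite(f"pics/{n}0.png",vision.snapshot(n)[:,:,::-1]); m=vision.camera_model(n); print(n,m)
s=manip.sense(); print(s['t'],s['tcp_pos'],s['tool_rot'],s['q'])
E
```

```text
pics
side {'camera_matrix': array([[448.10546614,   0.        , 322.53819806],
       [  0.        , 448.10546614, 238.34772652],
       [  0.        ,   0.        ,   1.        ]]), 'rvec': array([ 0.6737832 , -2.47261407,  1.35398358]), 'tvec': array([0.51043375, 0.19235224, 0.99766031])}
top {'camera_matrix': array([[461.63806121,   0.        , 325.51652602],
       [  0.        , 461.63806121, 239.81398956],
       [  0.        ,   0.        ,   1.        ]]), 'rvec': array([ 2.17155785, -2.12639561,  0.19255767]), 'tvec': array([0.02958268, 0.57757001, 1.28458681])}
0.1 [ 0.26256348 -0.56645364  0.23041417] [ 9.76569206e-01  2.15201244e-01 -4.25835043e-05 -1.00411111e-03] [-1.31548695e+00  5.28400359e-01  1.43377615e+00 -8.63059772e-06
  1.18142616e+00 -1.78483355e-01]
```

View pics/top0.png

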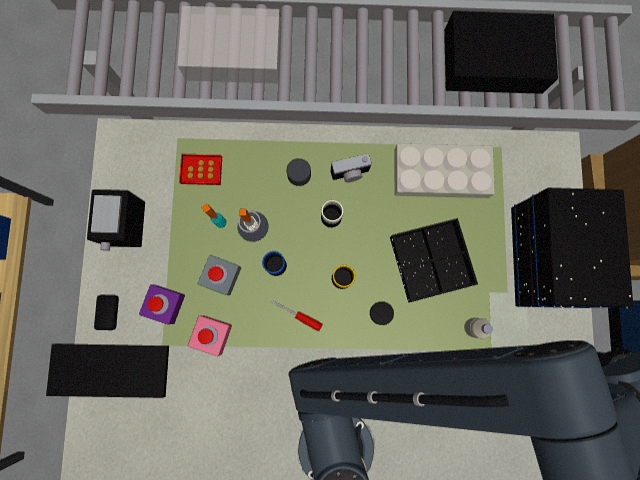

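View pics/side0.png

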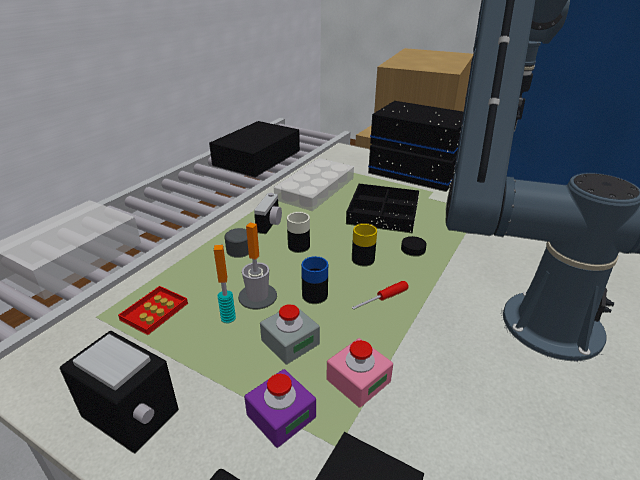

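The top view shows all three barrels: blue (274,263), yellow (343,276), white (332,212). The brush handle is at (244,214) in its stand (253,225), with the turquoise look-alike at (208,209). The grey counter is at (218,274), between the purple and pink look-alikes, and the tray is at (434,260).

```bash
cat > h.py <<'E'
from station import manip, vision
import numpy as np, cv2
from scipy.spatial.transform import Rotation as R
C={n:vision.camera_model(n) for n in("side","top")}
def ray(n,p):
    m=C[n]; A=cv2.Rodrigues(m['rvec'])[0]
    d=A.T@np.linalg.inv(m['camera_matrix'])@np.array([p[0],p[1],1.]); return -A.T@m['tvec'],d/np.linalg.norm(d)
def plane(n,p,z):
    o,d=ray(n,p); return o+d*(z-o[2])/d[2]
def tri(ps,pt):
    (a,u),(b,v)=ray("side",ps),ray("top",pt)
    k=np.linalg.lstsq(np.c_[u,-v],b-a,rcond=None)[0]; A=a+u*k[0];B=b+v*k[1]
    return (A+B)/2,np.linalg.norm(A-B)
def px(n,P):
    m=C[n]; return cv2.projectPoints(np.float64([P]),m['rvec'],m['tvec'],m['camera_matrix'],None)[0].ravel()
H={'blue':((100,150,50),(125,255,255)),'yellow':((20,150,80),(32,255,255)),'orange':((7,180,120),(17,255,255)),'red':((0,200,110),(5,255,255)),
   'turq':((83,120,80),(97,255,255)),'white':((0,0,150),(179,30,255))}
def blobs(img,c,amin=25):
    hsv=cv2.cvtColor(img,cv2.COLOR_RGB2HSV); m=cv2.inRange(hsv,*map(np.array,H[c]))
    n,l,s,ce=cv2.connectedComponentsWithStats(m)
    return [(ce[i].round(1),s[i],l==i) for i in range(1,n) if s[i][4]>=amin]
def tomove(P):
    "world target -> tool-axes shift mm from measured TCP"
    s=manip.sense(); return (R.from_quat(s['tool_rot']).inv().apply(np.array(P)-s['tcp_pos'])*1000).round(1)
E
python3 - <<'E'
from h import *
I={n:cv2.imread(f"pics/{n}0.png")[:,:,::-1].copy() for n in C}
for n in C:
    for c in H:
        for ce,s,_ in blobs(I[n],c):
            if c!='white' or (s[4]<1500): print(n,c,ce,s)
t=cv2.resize(I['top'][130:360,150:500],None,fx=2.28,fy=2.28,interpolation=cv2.INTER_CUBIC)
cv2.imwrite('pics/c1.png',t[:,:,::-1]); t=cv2.resize(I['side'][180:400,170:450],None,fx=2.7,fy=2.7,interpolation=cv2.INTER_CUBIC)
cv2.imwrite('pics/c2.png',t[:,:,::-1])
E
```

```text
side blue [583.5  98.3] [  507     0   133   188 19326]
side blue [415.6 144.8] [370 135  88  19 168]
side blue [410.6 175.6] [369 166  82  20 157]
side blue [314.5 269.6] [302 256  26  28 602]
side yellow [364.4 234.6] [353 223  24  24 489]
side yellow [164.1 301.4] [154 296  20  12 107]
side yellow [153.7 308.8] [144 303  20  13 123]
side yellow [146.3 318.2] [140 313  13  11  85]
side orange [252.8 239.9] [246 223  13  36 274]
side orange [220.5 262.8] [214 245  13  37 298]
side red [394.  288.7] [379 281  29  17 234]
side red [152.2 309.7] [119 286  68  48 945]
side red [288.9 311.3] [279 305  20  14 217]
side red [360.8 348.6] [350 341  22  16 290]
side red [279.  383.6] [267 374  24  20 377]
side turq [226.4 306.7] [217 290  19  33 402]
side white [477.2  17.3] [475   0   6  35  41]
side white [ 7.5 50.6] [ 0 48 18  6 50]
side white [274.  209.3] [270 207   9   7  35]
side white [297.8 218.7] [287 213  23  11  51]
side white [247.  271.1] [242 263  14  16  55]
side white [261.9 270.4] [252 262  17  16  62]
side white [  4.8 307.5] [  0 300  12  15  54]
side white [289.3 324.1] 
[... 508 characters left out ...]
 [202 204   9   9  49]
top orange [242.3 212. ] [239 209   8   7  46]
top red [200.6 169.3] [181 155  40  30 778]
top red [215.  273.4] [208 267  15  14 160]
top red [155.  303.7] [148 297  15  14 164]
top red [308.6 321. ] [295 312  27  19 208]
top red [205.  336.1] [198 329  15  15 172]
top turq [219.  220.5] [211 213  15  15 126]
top white [89.5 57.4] [ 84  51  12  13 138]
top white [580.3  72. ] [578  66   5  13  49]
top white [350.4 162.7] [332 154  39  18 375]
top white [105.2 213.5] [ 91 195  29  37 908]
top white [222.8 275. ] [216 265  11  19  53]
top white [163.5 300.1] [156 295  12  13  36]
top white [213.7 334.4] [210 327   7  17  45]
top white [360.2 424. ] [356 421   8   8  25]
```

View pics/c1.png

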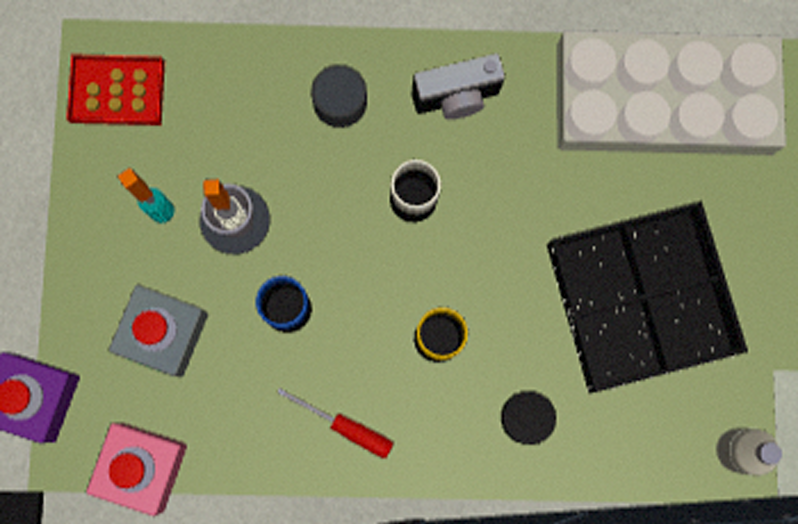

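View pics/c2.png

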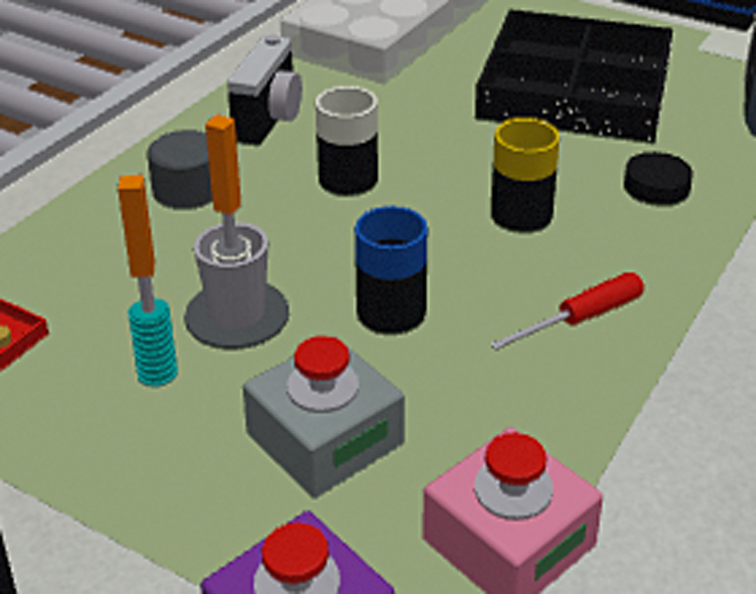

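The crops show the brush upright in its stand, slightly leaning, the barrels all upright and open, and the tray corners at about (391,236), (457,219), (478,284), (409,301) in top pixels.

```bash
python3 - <<'E'
from h import *
I={n:cv2.imread(f"pics/{n}0.png")[:,:,::-1].copy() for n in C}
np.set_printoptions(precision=4,suppress=True)
c2=lambda x,y:(x/2.7+170-.3,y/2.7+180-.3)
c1=lambda x,y:(x/2.28+150-.3,y/2.28+130-.3)
for k,s,t in [('blue',c2(391,231),(273.3,262.7)),('yellow',c2(527,138),(343.7,276.2)),('white',c2(347,105),c1(415,186)),('brushtop',c2(221,121),(242.3,212)),('decoytop',c2(133,180),(205.9,207.9)),('plunger',(288.9,310.8),(215,273.4))]:
    print(k,*tri(s,t))
for k,t,z in [('blue',(273.3,262.7),.095),('yellow',(343.7,276.2),.095),('white',c1(415,186),.095),('standdisc',c1(235,219),.006),('standmouth',c1(227,213),.08),('brushtop',(242.3,212),.195+.006),('plunger',(215,273.4),.09)]: print(k,plane('top',t,z))
print('handle low side at z .116?',plane('side',c2(227,211),.116))
T=np.array([plane('top',c1(*p),.045) for p in [(549,242),(701,202),(747,351),(590,391)]]); print(T,T.mean(0))
for i in range(4): e=T[(i+1)%4]-T[i]; print(np.linalg.norm(e),np.degrees(np.arctan2(e[1],e[0])))
S=6
u=cv2.resize(I['top'][200:230,230:260],None,fx=S,fy=S,interpolation=cv2.INTER_CUBIC)
m=cv2.inRange(cv2.cvtColor(u,cv2.COLOR_RGB2HSV),np.array((5,180,170)),np.array((20,255,255)))
r=cv2.minAreaRect(np.argwhere(m)[:,::-1].astype(np.float32)); b=cv2.boxPoints(r)/S+(230,200); print(r,b.mean(0))
B=np.array([plane('top',p,.201) for p in b]);print(B)
for i in range(2): e=B[i+1]-B[i]; print(np.linalg.norm(e),np.degrees(np.arctan2(e[1],e[0])))
v=np.hstack([cv2.resize(u,(500,500)),cv2.resize(I['side'][215:265,235:275],(400,500),interpolation=cv2.INTER_CUBIC)][:1]+[cv2.resize(I['side'][215:275,235:271],(300,500),interpolation=cv2.INTER_CUBIC)])
cv2.imwrite('pics/c3.png',v[:,:,::-1])
E
```

```text
blue [0.5035 0.1855 0.091 ] 0.0022122442112060053
yellow [ 0.4701 -0.009   0.0911] 0.001376367516155384
white [0.6512 0.0269 0.0909] 0.0003987976770135502
brushtop [0.6186 0.2583 0.2016] 0.0006782352080265889
decoytop [0.6282 0.3525 0.1961] 0.0009819321168869836
plunger [0.4697 0.3431 0.0901] 0.0001437539984225603
blue [0.5021 0.1847 0.095 ]
yellow [ 0.4691 -0.0091  0.095 ]
white [0.6502 0.0269 0.095 ]
standdisc [0.6204 0.2578 0.006 ]
standmouth [0.6139 0.2576 0.08  ]
brushtop [0.619  0.2586 0.201 ]
plunger [0.4698 0.3431 0.09  ]
handle low side at z .116? [0.6181 0.261  0.116 ]
[[ 0.5928 -0.1461  0.045 ]
 [ 0.6493 -0.3417  0.045 ]
 [ 0.4599 -0.3949  0.045 ]
 [ 0.4062 -0.1967  0.045 ]] [ 0.527  -0.2698  0.045 ]
0.2035723087833136 -73.88870352154188
0.19672461919073514 -164.31917724022233
0.2053234724062279 105.15510897630094
0.1933191566983002 15.162665900008093
((75.88701629638672, 72.06204223632812), (39.08648681640625, 39.4323844909668), 87.79740142822266) [242.6478 212.0103]
[[0.627  0.2668 0.201 ]
 [0.6281 0.2501 0.201 ]
 [0.6111 0.2487 0.201 ]
 [0.61   0.2653 0.201 ]]
0.01671317811503816 -86.33492718505322
0.01701906054964809 -175.21424211872468
```

View pics/c3.png

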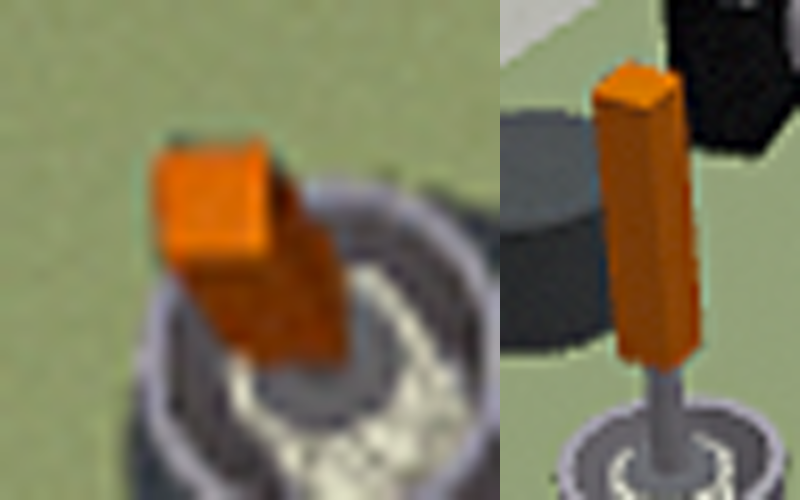

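Call:
{"api": "drive_tool", "payload": {"deltas": [[[30, -27, -8, 0], [60, -54, -16, 0], [90, -81, -24, 0], [120, -108, -32, 0], [150, -135, -40, 0]]], "jaw": 60}}

```text
t: 0.52
tcp_pos: [0.3422, -0.3795, 0.2711]
tool_rot: [0.977, 0.215, -0.0, -0.001]
force: [0.3, -0.6, 0.2]
finger_gap: 0.701
gripper_force: 0.0
```

Call:
{"api": "drive_tool", "payload": {"deltas": [[[30, -27, 0, 0], [60, -54, 0, 0], [90, -81, 0, 0], [120, -108, 0, 0], [150, -135, 0, 0]]]}}

```text
t: 0.93
tcp_pos: [0.4216, -0.1939, 0.2712]
tool_rot: [0.977, 0.215, -0.0, -0.0]
force: [1.3, -0.1, -0.3]
finger_gap: 0.702
gripper_force: 0.0
```

Call:
{"api": "drive_tool", "payload": {"deltas": [[[30, -27, 0, 0], [60, -54, 0, 0], [90, -81, 0, 0], [120, -108, 0, 0], [150, -135, 0, 0]]]}}

```text
t: 1.35
tcp_pos: [0.5009, -0.0084, 0.2711]
tool_rot: [0.977, 0.215, -0.0, -0.0]
force: [-0.1, -0.6, -0.2]
finger_gap: 0.702
gripper_force: 0.0
```

Call:
{"api": "drive_tool", "payload": {"deltas": [[[30, -27, 0, 0], [60, -54, 0, 0], [90, -81, 0, 0], [120, -108, 0, 0], [150, -135, 0, 0]]]}}

```text
t: 1.77
tcp_pos: [0.5802, 0.1772, 0.2708]
tool_rot: [0.977, 0.215, -0.001, 0.0]
force: [0.8, -0.3, 0.5]
finger_gap: 0.702
gripper_force: 0.0
```

Call:
{"api": "drive_tool", "payload": {"deltas": [[[17, -15, 0, -0.12], [34, -30, 0, -0.24], [51, -45, 0, -0.36], [68, -59, 0, -0.48], [68, -59, 0, -0.6]]]}}

```text
t: 2.18
tcp_pos: [0.6181, 0.261, 0.2704]
tool_rot: [0.867, 0.498, 0.001, -0.001]
force: [0.4, -0.8, 0.2]
finger_gap: 0.704
gripper_force: 0.0
```

Call:
{"api": "drive_tool", "payload": {"deltas": [[[0, 0, 0, -0.12], [0, 0, 0, -0.24], [0, 0, 0, -0.36], [0, 0, 0, -0.48], [0, 0, 0, -0.6]]]}}

```text
t: 2.6
tcp_pos: [0.6166, 0.2572, 0.2705]
tool_rot: [0.682, 0.731, -0.001, -0.0]
force: [-0.0, 0.8, -0.6]
finger_gap: 0.703
gripper_force: 0.0
```

Call:
{"api": "drive_tool", "payload": {"deltas": [[[0, 0, 0, 0], [0, 0, 0, 0]]]}}

```text
t: 2.77
tcp_pos: [0.6167, 0.2572, 0.2708]
tool_rot: [0.686, 0.728, -0.0, -0.0]
force: [0.5, 0.8, 0.2]
finger_gap: 0.703
gripper_force: 0.0
```

```bash
python3 - <<'E'
from h import *
print(tomove((.618,.258,.143)), manip.sense()['q'], R.from_quat(manip.sense()['tool_rot']).as_matrix().round(3))
for n in C: cv2.imwrite(f"pics/{n}1.png",vision.snapshot(n)[:,:,::-1])
for n in C:
    for c in('blue','yellow','orange'):
        for ce,s,_ in blobs(cv2.imread(f"pics/{n}1.png")[:,:,::-1].copy(),c): print(n,c,ce,s)
E
```

```text
[  0.8   1.4 127.8] [ 2.28164702e-01  5.51420098e-01  1.26971897e+00 -3.23994134e-06
  1.32160323e+00  1.68160012e-01] [[-0.06   0.998 -0.001]
 [ 0.998  0.06  -0.   ]
 [-0.    -0.001 -1.   ]]
side blue [625.3  43.6] [ 598    0   42  132 2817]
side blue [500.1 145.3] [ 476   83   56  100 2563]
side blue [422.8 144.2] [370 134 100  20 198]
side blue [457.4 171.8] [452 164  12  16  26]
side blue [410.1 175.6] [369 166  82  20 153]
side blue [314.5 269.6] [301 256  27  28 600]
side yellow [364.4 234.7] [353 223  24  24 486]
side yellow [164.1 301.4] [154 296  20  12 105]
side yellow [153.7 308.8] [144 303  20  13 122]
side yellow [146.4 318.2] [140 313  14  11  84]
side orange [254.6 238.4] [246 223  13  36 173]
side orange [221.6 256.8] [214 245  13  37 101]
top blue [535.  245.2] [532 195   7 102 128]
top blue [516.7 256. ] [514 205   7 102 107]
top blue [  3.6 235.4] [  0 216  11  43 342]
top blue [273.2 262.4] [262 252  23  22 139]
top yellow [343.5 276.1] [333 265  22  23 130]
top orange [206.  207.9] [202 204   9   9  50]
```

Call:
{"api": "drive_tool", "payload": {"deltas": [[[1, 1, 32, 0], [1, 1, 64, 0], [1, 1, 96, 0], [1, 1, 120, 0], [1, 1, 128, 0]]]}}

```text
t: 3.28
tcp_pos: [0.6151, 0.2575, 0.1387]
tool_rot: [0.685, 0.728, -0.004, -0.002]
force: [-0.4, 0.1, -0.2]
finger_gap: 0.701
gripper_force: 0.0
```

Call:
{"api": "drive_tool", "payload": {"deltas": [[[0, 0, 0, 0], [0, 0, 0, 0], [0, 0, 0, 0], [0, 0, 0, 0], [0, 0, 0, 0]]], "jaw": 0, "force": 60}}

```text
t: 3.7
tcp_pos: [0.6196, 0.2586, 0.1458]
tool_rot: [0.685, 0.729, 0.002, 0.001]
force: [0.6, 0.5, 3.5]
finger_gap: 0.202
gripper_force: 58.9
```

Call:
{"api": "drive_tool", "payload": {"deltas": [[[0, 0, 0, 0], [0, 0, 0, 0], [0, 0, 0, 0], [0, 0, 0, 0], [0, 0, 0, 0]]]}}

```text
t: 4.12
tcp_pos: [0.6196, 0.2587, 0.1458]
tool_rot: [0.685, 0.729, 0.002, 0.001]
force: [0.4, 0.2, 6.2]
finger_gap: 0.205
gripper_force: 59.2
```

Call:
{"api": "drive_tool", "payload": {"deltas": [[[0, 0, -25, 0], [0, 0, -55, 0], [0, 0, -85, 0], [0, 0, -115, 0], [0, 0, -130, 0]]]}}

```text
t: 4.53
tcp_pos: [0.6193, 0.2587, 0.2779]
tool_rot: [0.684, 0.729, 0.003, 0.002]
force: [0.6, -0.1, 1.1]
finger_gap: 0.203
gripper_force: 58.8
```

```bash
python3 - <<'E'
from h import *
a,b=vision.snapshot("side"),vision.snapshot("top")
s=manip.sense();print(s['tcp_pos'],s['finger_gap'],s['force'])
t=s['tcp_pos']; p=px('side',t-[0,0,.137]); print(p)
v=np.hstack([cv2.resize(a[130:310,180:380],(600,540)),cv2.resize(b[150:330,200:260],(180,540))])
cv2.imwrite('pics/c4.png',v[:,:,::-1])
for k,P in [('blue',(.502,.185)),('yellow',(.469,-.009)),('white',(.650,.027))]: print(k,tomove((*P,t[2])))
E
```

```text
[0.61980977 0.25881747 0.27761152] 0.19887743980212363 [ 0.27669904 -0.08274893 -0.81474339]
[252.94861433 248.058057  ]
blue [ -66.2 -122.2   -1.1]
yellow [-257.8 -167.4   -1.7]
white [-2.333e+02  1.550e+01 -2.000e-01]
```

View pics/c4.png

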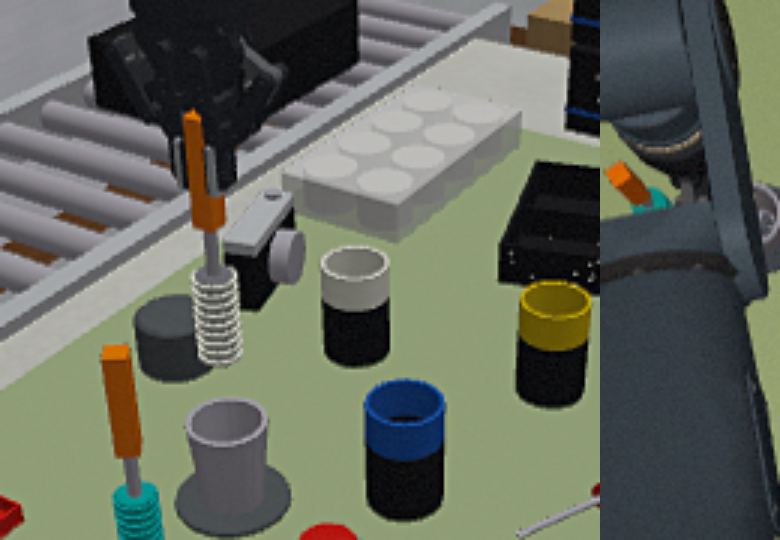

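Side crop: the brush hangs vertically in the jaws, tip at about (254,249), and is clear of the stand. The barrels are unmoved.

Call:
{"api": "drive_tool", "payload": {"deltas": [[[-14, -26, 0, 0], [-32, -60, 0, 0], [-50, -93, 0, 0], [-62, -114, 0, 0], [-66, -122, 0, 0]]]}}

```text
t: 5.05
tcp_pos: [0.495, 0.183, 0.2713]
tool_rot: [0.685, 0.729, -0.003, -0.002]
force: [-0.4, 0.7, -1.1]
finger_gap: 0.198
gripper_force: 59.0
```

Call:
{"api": "drive_tool", "payload": {"deltas": [[[0, 0, 0, 0], [0, 0, 0, 0], [0, 0, 0, 0]]]}}

```text
t: 5.3
tcp_pos: [0.502, 0.1853, 0.2731]
tool_rot: [0.684, 0.729, 0.001, 0.0]
force: [0.1, -0.0, -0.8]
finger_gap: 0.207
gripper_force: 59.0
```

```bash
cat > look.py <<'E'
from h import *
import sys
def rep(name,*cams):
    s=manip.sense();t=s['tcp_pos'];print(round(s['t'],2),t.round(4),s['force'].round(1))
    I={n:vision.snapshot(n) for n in cams}
    for n in cams:
        for c in('blue','yellow'):
            for ce,st,_ in blobs(I[n],c,40):
                x,y=ce
                if 230<x<480 and 200<y<350: print(n,c,ce,st)
    return I,s
E
python3 - <<'E'
from look import *
I,s=rep('x','side','top'); t=s['tcp_pos']
print('pred tip',px('side',t-[0,0,.14]),px('top',t-[0,0,.14]),'pred top',px('side',t+[0,0,.055]))
v=np.hstack([cv2.resize(I['side'][140:320,250:400],(450,540)),cv2.resize(I['top'][200:310,230:300],(344,540))])
cv2.imwrite('pics/c5.png',v[:,:,::-1])
E
```

```text
5.3 [0.502  0.1853 0.2731] [ 0.1 -0.  -0.8]
side blue [314.5 269.6] [302 256  26  28 601]
side yellow [364.4 234.7] [353 223  24  24 487]
top yellow [343.5 276.1] [333 265  22  23 130]
pred tip [315.6300067  250.22951602] [271.80649179 261.18747521] pred top [315.6577068  169.55901407]
```

View pics/c5.png

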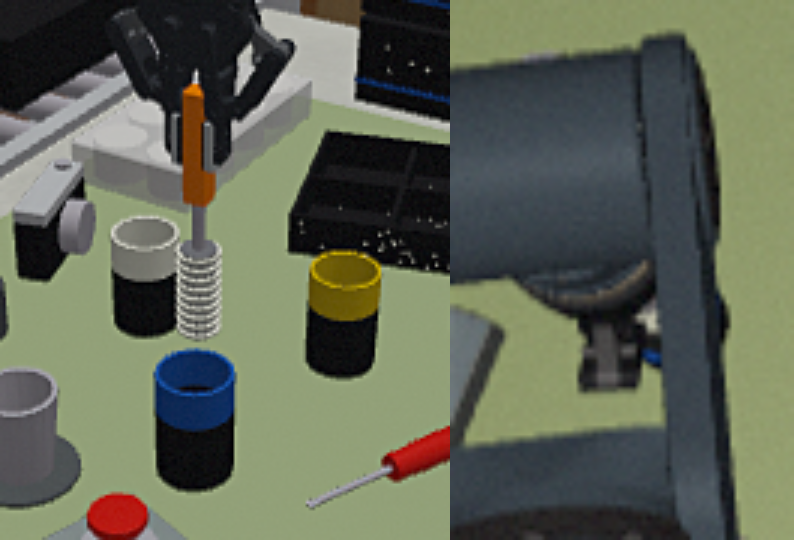

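Call:
{"api": "drive_tool", "payload": {"deltas": [[[0, 0, 25, 0], [0, 0, 55, 0], [0, 0, 85, 0], [0, 0, 105, 0], [0, 0, 115, 0]]]}}

```text
t: 5.82
tcp_pos: [0.4996, 0.1849, 0.1552]
tool_rot: [0.684, 0.729, -0.002, -0.001]
force: [-0.2, -0.2, 0.1]
finger_gap: 0.198
gripper_force: 58.9
```

Call:
{"api": "drive_tool", "payload": {"deltas": [[[0, 0, 4, 0], [0, 0, 7, 0], [0, 0, 9, 0], [0, 0, 10, 0], [0, 0, 11, 0]]]}}

```text
t: 6.23
tcp_pos: [0.5013, 0.1849, 0.1483]
tool_rot: [0.684, 0.729, 0.001, 0.001]
force: [-0.2, -0.0, -1.2]
finger_gap: 0.202
gripper_force: 58.9
```

Call:
{"api": "drive_tool", "payload": {"deltas": [[[0, 0, 1, 0], [0, 0, 1, 0], [0, 0, 1, 0]]]}}

```text
t: 6.48
tcp_pos: [0.5006, 0.1848, 0.1467]
tool_rot: [0.684, 0.729, 0.0, 0.0]
force: [0.2, 0.0, -0.4]
finger_gap: 0.201
gripper_force: 58.9
```

Call:
{"api": "drive_tool", "payload": {"deltas": [[[0, 0, 1, 0], [0, 0, 1, 0], [0, 0, 2, 0], [0, 0, 2, 0]]]}}

```text
t: 6.82
tcp_pos: [0.501, 0.1848, 0.1457]
tool_rot: [0.684, 0.729, 0.001, 0.0]
force: [-1.1, -0.8, 7.6]
finger_gap: 0.2
gripper_force: 60.2
```

Call:
{"api": "drive_tool", "payload": {"deltas": [[[0, 0, -20, 0], [0, 0, -45, 0], [0, 0, -67, 0], [0, 0, -80, 0], [0, 0, -84, 0]]]}}

```text
t: 7.23
tcp_pos: [0.5018, 0.185, 0.2307]
tool_rot: [0.684, 0.729, 0.002, 0.002]
force: [0.8, 0.8, -1.4]
finger_gap: 0.206
gripper_force: 59.0
```

Call:
{"api": "drive_tool", "payload": {"deltas": [[[0, 0, 0, 0], [0, 0, 0, 0], [0, 0, 0, 0]]]}}

```text
t: 7.48
tcp_pos: [0.4995, 0.1846, 0.227]
tool_rot: [0.685, 0.729, -0.001, -0.001]
force: [-0.1, 1.1, -0.7]
finger_gap: 0.207
gripper_force: 59.0
```

Call:
{"api": "drive_tool", "payload": {"deltas": [[[0, 0, 20, 0], [0, 0, 40, 0], [0, 0, 60, 0], [0, 0, 74, 0], [0, 0, 78, 0]]]}}

```text
t: 7.9
tcp_pos: [0.4979, 0.1843, 0.1468]
tool_rot: [0.685, 0.729, -0.003, -0.002]
force: [-0.3, -0.3, -1.6]
finger_gap: 0.204
gripper_force: 58.9
```

Call:
{"api": "drive_tool", "payload": {"deltas": [[[0, 0, 3, 0], [0, 0, 5, 0], [0, 0, 6, 0], [0, 0, 6, 0], [0, 0, 6, 0]]]}}

```text
t: 8.32
tcp_pos: [0.4993, 0.1847, 0.1457]
tool_rot: [0.684, 0.729, -0.001, -0.001]
force: [-3.7, -0.1, 7.1]
finger_gap: 0.204
gripper_force: 60.1
```

Call:
{"api": "drive_tool", "payload": {"deltas": [[[0, 0, -20, 0], [0, 0, -55, 0], [0, 0, -90, 0], [0, 0, -118, 0], [0, 0, -128, 0]]]}}

```text
t: 8.73
tcp_pos: [0.5031, 0.1853, 0.2776]
tool_rot: [0.684, 0.729, 0.004, 0.003]
force: [0.4, 0.6, -0.7]
finger_gap: 0.205
gripper_force: 59.0
```

Call:
{"api": "drive_tool", "payload": {"deltas": [[[-30, -4, 0, 0], [-70, -9, 0, 0], [-110, -14, 0, 0], [-150, -19, 0, 0], [-185, -20, 0, 0]]]}}

```text
t: 9.15
tcp_pos: [0.4908, -0.0029, 0.272]
tool_rot: [0.684, 0.729, -0.0, -0.0]
force: [0.1, 0.6, -1.1]
finger_gap: 0.203
gripper_force: 59.0
```

Call:
{"api": "drive_tool", "payload": {"deltas": [[[-10, 0, 0, 0], [-10, 0, 0, 0], [-10, 0, 0, 0]]]}}

```text
t: 9.4
tcp_pos: [0.4925, -0.011, 0.272]
tool_rot: [0.685, 0.728, 0.0, -0.001]
force: [-0.5, -0.3, -0.5]
finger_gap: 0.205
gripper_force: 59.0
```

```bash
python3 - <<'E'
from look import *
I,s=rep('x','side','top'); t=s['tcp_pos']
for P in [(.469,-.009),(.470,-.009)]: print(tomove((*P,.146)))
E
```

```text
9.4 [ 0.4925 -0.011   0.272 ] [-0.5 -0.3 -0.5]
side blue [314.5 269.7] [301 256  27  28 608]
side yellow [364.4 234.6] [353 223  24  24 489]
top blue [273.2 262.7] [262 252  23  22 142]
top yellow [337.9 279.7] [333 266  15  22  64]
[  2.1 -23.2 126.1]
[  2.1 -22.2 126.1]
```

Call:
{"api": "drive_tool", "payload": {"deltas": [[[1, -12, 0, 0], [2, -22, 0, 0], [2, -23, 0, 0], [2, -23, 0, 0], [2, -23, 0, 0]]]}}

```text
t: 9.92
tcp_pos: [0.47, -0.01, 0.2726]
tool_rot: [0.684, 0.729, 0.0, 0.0]
force: [0.3, 0.1, -1.3]
finger_gap: 0.2
gripper_force: 59.0
```

Call:
{"api": "drive_tool", "payload": {"deltas": [[[0, 0, 25, 0], [0, 0, 55, 0], [0, 0, 85, 0], [0, 0, 105, 0], [0, 0, 116, 0]]]}}

```text
t: 10.33
tcp_pos: [0.4689, -0.0102, 0.154]
tool_rot: [0.684, 0.729, -0.001, -0.002]
force: [1.3, -0.8, -0.9]
finger_gap: 0.203
gripper_force: 59.0
```

Call:
{"api": "drive_tool", "payload": {"deltas": [[[0, 0, 4, 0], [0, 0, 7, 0], [0, 0, 9, 0], [0, 0, 10, 0], [0, 0, 10, 0]]]}}

```text
t: 10.75
tcp_pos: [0.4703, -0.0107, 0.1469]
tool_rot: [0.684, 0.729, 0.0, 0.001]
force: [-0.5, -0.4, 0.1]
finger_gap: 0.199
gripper_force: 59.0
```

Call:
{"api": "drive_tool", "payload": {"deltas": [[[0, 0, 1, 0], [0, 0, 1, 0], [0, 0, 2, 0], [0, 0, 2, 0]]]}}

```text
t: 11.08
tcp_pos: [0.4702, -0.0107, 0.1456]
tool_rot: [0.684, 0.729, 0.0, 0.001]
force: [-1.0, 0.1, 7.8]
finger_gap: 0.205
gripper_force: 60.2
```

Call:
{"api": "drive_tool", "payload": {"deltas": [[[0, 0, -20, 0], [0, 0, -45, 0], [0, 0, -67, 0], [0, 0, -80, 0], [0, 0, -84, 0]]]}}

```text
t: 11.5
tcp_pos: [0.4711, -0.0109, 0.2309]
tool_rot: [0.684, 0.729, 0.001, 0.002]
force: [0.5, -0.4, -0.8]
finger_gap: 0.202
gripper_force: 59.1
```

Call:
{"api": "drive_tool", "payload": {"deltas": [[[0, 0, 0, 0], [0, 0, 0, 0], [0, 0, 0, 0]]]}}

```text
t: 11.75
tcp_pos: [0.4688, -0.0104, 0.2273]
tool_rot: [0.685, 0.729, -0.001, -0.001]
force: [-0.3, -0.1, -1.1]
finger_gap: 0.203
gripper_force: 59.1
```

Call:
{"api": "drive_tool", "payload": {"deltas": [[[0, 0, 20, 0], [0, 0, 40, 0], [0, 0, 60, 0], [0, 0, 74, 0], [0, 0, 78, 0]]]}}

```text
t: 12.17
tcp_pos: [0.4673, -0.0101, 0.1473]
tool_rot: [0.685, 0.729, -0.002, -0.003]
force: [-0.0, 1.2, -0.1]
finger_gap: 0.201
gripper_force: 59.0
```

Call:
{"api": "drive_tool", "payload": {"deltas": [[[0, 0, 3, 0], [0, 0, 5, 0], [0, 0, 6, 0], [0, 0, 6, 0], [0, 0, 6, 0]]]}}

```text
t: 12.58
tcp_pos: [0.4689, -0.0103, 0.1457]
tool_rot: [0.684, 0.729, -0.0, -0.001]
force: [-2.4, 0.3, 8.4]
finger_gap: 0.203
gripper_force: 60.3
```

Call:
{"api": "drive_tool", "payload": {"deltas": [[[0, 0, -20, 0], [0, 0, -55, 0], [0, 0, -90, 0], [0, 0, -118, 0], [0, 0, -128, 0]]]}}

```text
t: 13.0
tcp_pos: [0.4722, -0.0112, 0.2773]
tool_rot: [0.684, 0.729, 0.002, 0.004]
force: [0.3, -0.6, -1.5]
finger_gap: 0.204
gripper_force: 59.1
```

Call:
{"api": "drive_tool", "payload": {"deltas": [[[4, 25, 0, 0], [10, 65, 0, 0], [16, 105, 0, 0], [22, 145, 0, 0], [26, 175, 0, 0]]]}}

```text
t: 13.42
tcp_pos: [0.6458, 0.0271, 0.2732]
tool_rot: [0.684, 0.729, 0.001, 0.001]
force: [-0.4, -0.3, -0.9]
finger_gap: 0.2
gripper_force: 59.1
```

Call:
{"api": "drive_tool", "payload": {"deltas": [[[0, 7, 0, 0], [0, 7, 0, 0], [0, 7, 0, 0], [0, 7, 0, 0]]]}}

```text
t: 13.75
tcp_pos: [0.6479, 0.0267, 0.2723]
tool_rot: [0.685, 0.729, -0.001, -0.001]
force: [0.3, -0.1, -1.0]
finger_gap: 0.198
gripper_force: 59.1
```

```bash
python3 - <<'E'
from look import *
I,s=rep('x','side','top'); t=s['tcp_pos']
for P in [(.650,.027)]: print(tomove((*P,.146)))
print('pred tip',px('side',t-[0,0,.14]),'rim pred',px('side',(.6507,.027,.093)))
v=np.hstack([cv2.resize(I['side'][130:310,230:400],(510,540)),cv2.resize(I['top'][180:290,300:350],(245,540))])
cv2.imwrite('pics/c6.png',v[:,:,::-1])
E
```

```text
13.75 [0.6479 0.0267 0.2723] [ 0.3 -0.1 -1. ]
side blue [310.  280.6] [296 267  28  28 647]
side yellow [364.4 234.6] [353 223  24  24 491]
top blue [258.4 266.7] [247 256  24  23 149]
[  0.3   2.  126.6]
pred tip [299.08179005 205.30689412] rim pred [298.41827614 218.01508134]
```

View pics/c6.png

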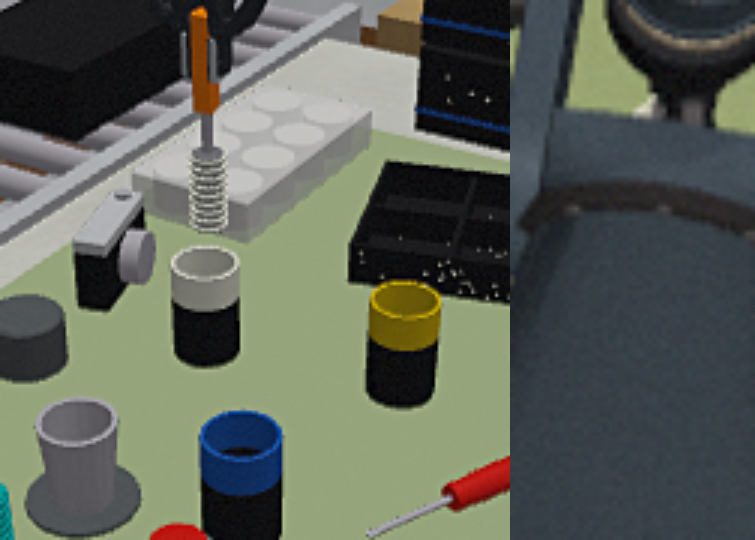

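Blue was knocked aside, now at top (258,267). White's rim is unmoved at side (298,218) under the brush, so I carry on.

Call:
{"api": "drive_tool", "payload": {"deltas": [[[0, 2, 25, 0], [0, 2, 55, 0], [0, 2, 85, 0], [0, 2, 105, 0], [0, 2, 116, 0]]]}}

```text
t: 14.27
tcp_pos: [0.6488, 0.0269, 0.1538]
tool_rot: [0.685, 0.729, -0.002, -0.002]
force: [-0.1, -0.3, -0.9]
finger_gap: 0.201
gripper_force: 59.1
```

Call:
{"api": "drive_tool", "payload": {"deltas": [[[0, 0, 4, 0], [0, 0, 7, 0], [0, 0, 9, 0], [0, 0, 10, 0], [0, 0, 10, 0]]]}}

```text
t: 14.68
tcp_pos: [0.6524, 0.0268, 0.1476]
tool_rot: [0.684, 0.729, 0.001, 0.001]
force: [-0.5, -0.5, -1.1]
finger_gap: 0.201
gripper_force: 59.1
```

Call:
{"api": "drive_tool", "payload": {"deltas": [[[0, 0, 1, 0], [0, 0, 1, 0], [0, 0, 2, 0], [0, 0, 2, 0]]]}}

```text
t: 15.02
tcp_pos: [0.6522, 0.0269, 0.1457]
tool_rot: [0.684, 0.729, 0.0, 0.001]
force: [-1.3, 0.5, 3.7]
finger_gap: 0.199
gripper_force: 59.8
```

Call:
{"api": "drive_tool", "payload": {"deltas": [[[0, 0, -20, 0], [0, 0, -45, 0], [0, 0, -67, 0], [0, 0, -80, 0], [0, 0, -84, 0]]]}}

```text
t: 15.43
tcp_pos: [0.6534, 0.0268, 0.2316]
tool_rot: [0.684, 0.729, 0.002, 0.002]
force: [0.6, -0.4, -0.1]
finger_gap: 0.201
gripper_force: 59.2
```

Call:
{"api": "drive_tool", "payload": {"deltas": [[[0, 0, 0, 0], [0, 0, 0, 0], [0, 0, 0, 0]]]}}

```text
t: 15.68
tcp_pos: [0.6506, 0.027, 0.2267]
tool_rot: [0.685, 0.729, -0.001, -0.001]
force: [-0.3, -1.0, -1.4]
finger_gap: 0.204
gripper_force: 59.2
```

Call:
{"api": "drive_tool", "payload": {"deltas": [[[0, 0, 20, 0], [0, 0, 40, 0], [0, 0, 60, 0], [0, 0, 74, 0], [0, 0, 78, 0]]]}}

```text
t: 16.1
tcp_pos: [0.6488, 0.0272, 0.1459]
tool_rot: [0.685, 0.729, -0.002, -0.003]
force: [-0.8, -0.4, -0.5]
finger_gap: 0.208
gripper_force: 59.1
```

Call:
{"api": "drive_tool", "payload": {"deltas": [[[0, 0, 3, 0], [0, 0, 5, 0], [0, 0, 6, 0], [0, 0, 6, 0], [0, 0, 6, 0]]]}}

```text
t: 16.52
tcp_pos: [0.6496, 0.0273, 0.1458]
tool_rot: [0.684, 0.729, -0.001, -0.002]
force: [-4.5, 0.3, 7.1]
finger_gap: 0.202
gripper_force: 60.3
```

Call:
{"api": "drive_tool", "payload": {"deltas": [[[0, 0, -20, 0], [0, 0, -55, 0], [0, 0, -90, 0], [0, 0, -118, 0], [0, 0, -128, 0]]]}}

```text
t: 16.93
tcp_pos: [0.6546, 0.0267, 0.2785]
tool_rot: [0.684, 0.729, 0.003, 0.005]
force: [0.4, 0.1, 0.4]
finger_gap: 0.207
gripper_force: 59.2
```

Call:
{"api": "drive_tool", "payload": {"deltas": [[[30, -2, 0, 0], [70, -5, 0, 0], [110, -8, 0, 0], [150, -11, 0, 0], [190, -14, 0, 0]]]}}

```text
t: 17.35
tcp_pos: [0.6249, 0.2171, 0.2714]
tool_rot: [0.685, 0.729, -0.0, -0.0]
force: [0.6, -0.5, -0.1]
finger_gap: 0.202
gripper_force: 59.2
```

Call:
{"api": "drive_tool", "payload": {"deltas": [[[30, -2, 0, 0], [42, -3, 0, 0], [42, -3, 0, 0], [42, -3, 0, 0], [42, -3, 0, 0]]]}}

```text
t: 17.77
tcp_pos: [0.6204, 0.2558, 0.2718]
tool_rot: [0.685, 0.729, -0.001, 0.0]
force: [0.6, -0.4, -1.0]
finger_gap: 0.202
gripper_force: 59.1
```

```bash
python3 - <<'E'
from look import *
I,s=rep('x','side'); t=s['tcp_pos']
print(tomove((.6185,.2585,.147)))
E
```

```text
17.77 [0.6204 0.2558 0.2718] [ 0.6 -0.4 -1. ]
side blue [310.  280.6] [297 267  27  28 645]
side yellow [364.4 234.7] [353 223  24  24 485]
[  3.3  -1.8 125. ]
```

Call:
{"api": "drive_tool", "payload": {"deltas": [[[3, -1, 20, 0], [3, -1, 45, 0], [3, -1, 70, 0], [3, -1, 95, 0], [3, -1, 110, 0]]]}}

```text
t: 18.23
tcp_pos: [0.6181, 0.2577, 0.1595]
tool_rot: [0.686, 0.728, -0.002, -0.001]
force: [-0.1, -1.6, -1.0]
finger_gap: 0.199
gripper_force: 59.1
```

Call:
{"api": "drive_tool", "payload": {"deltas": [[[0, 0, 6, 0], [0, 0, 10, 0], [0, 0, 13, 0], [0, 0, 14, 0], [0, 0, 15, 0]]]}}

```text
t: 18.65
tcp_pos: [0.6198, 0.2602, 0.1485]
tool_rot: [0.685, 0.729, 0.001, 0.001]
force: [0.0, 0.8, -0.8]
finger_gap: 0.207
gripper_force: 59.1
```

Call:
{"api": "drive_tool", "payload": {"deltas": [[[0, 0, 0, 0], [0, 0, 0, 0], [0, 0, 1, 0]]]}}

```text
t: 18.9
tcp_pos: [0.6193, 0.2606, 0.1472]
tool_rot: [0.684, 0.729, 0.001, 0.0]
force: [-0.7, -0.4, -0.8]
finger_gap: 0.201
gripper_force: 59.1
```

Call:
{"api": "drive_tool", "payload": {"deltas": [[[-1, 0, 1, 0], [-1, 0, 1, 0], [-1, 0, 1, 0]]]}}

```text
t: 19.15
tcp_pos: [0.6193, 0.2594, 0.1457]
tool_rot: [0.684, 0.729, 0.0, 0.0]
force: [1.2, 0.1, 1.4]
finger_gap: 0.2
gripper_force: 59.3
```

Call:
{"api": "drive_tool", "payload": {"deltas": [[[0, 0, 0, 0], [0, 0, 0, 0], [0, 0, 0, 0], [0, 0, 0, 0], [0, 0, 0, 0]]], "jaw": 60}}

```text
t: 19.57
tcp_pos: [0.6189, 0.2593, 0.1452]
tool_rot: [0.684, 0.729, -0.0, -0.0]
force: [-0.5, -0.8, 0.2]
finger_gap: 0.704
gripper_force: 0.0
```

Call:
{"api": "drive_tool", "payload": {"deltas": [[[0, 0, -20, 0], [0, 0, -50, 0], [0, 0, -85, 0], [0, 0, -115, 0], [0, 0, -130, 0]]]}}

```text
t: 19.98
tcp_pos: [0.6208, 0.2599, 0.2802]
tool_rot: [0.684, 0.729, 0.003, 0.002]
force: [0.8, -0.4, 0.6]
finger_gap: 0.703
gripper_force: 0.0
```

Call:
{"api": "drive_tool", "payload": {"deltas": [[[0, -40, 0, 0], [0, -80, 0, 0], [0, -110, 0, 0], [0, -120, 0, 0], [0, -120, 0, 0]]], "jaw": 85}}

```text
t: 20.4
tcp_pos: [0.4963, 0.2518, 0.2757]
tool_rot: [0.684, 0.729, -0.001, -0.001]
force: [0.4, -0.8, -0.3]
finger_gap: 0.992
gripper_force: 0.0
```

```bash
python3 - <<'E'
from look import *
I,s=rep('x','side','top')
v=np.hstack([cv2.resize(I['side'][190:370,200:380],(540,540)),cv2.resize(I['top'][180:300,200:250],(225,540))])
cv2.imwrite('pics/c7.png',v[:,:,::-1])
E
```

```text
20.4 [0.4963 0.2518 0.2757] [ 0.4 -0.8 -0.3]
side blue [310.  280.6] [297 267  27  28 646]
side yellow [364.4 234.7] [353 223  24  24 487]
top blue [260.9 266.6] [250 256  21  22 113]
top yellow [343.4 276.1] [333 265  22  23 128]
```

View pics/c7.png

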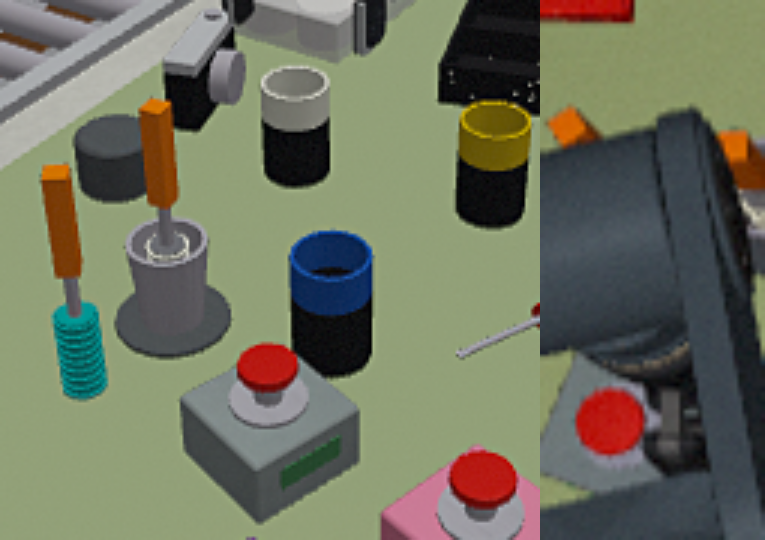

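Brush stands back in its stand; blue is upright at side (310,281), close to the counter. I measure it from both views.

```bash
python3 - <<'E'
from look import *
print(tri((310,276.2),(258.6,266.9)),plane('top',(258.6,266.9),.095))
P=tri((310,276.2),(258.6,266.9))[0]
print(tomove((P[0]-.001,P[1]-.0005,.058)))
E
```

```text
(array([0.49111194, 0.225415  , 0.09071363]), np.float64(0.0022547534983978178)) [0.4896775  0.22438082 0.095     ]
[-26.5 -12.6 217.8]
```

Call:
{"api": "drive_tool", "payload": {"deltas": [[[-14, -6, 10, 0], [-27, -12, 30, 0], [-27, -12, 60, 0], [-27, -12, 90, 0], [-27, -12, 115, 0]]]}}

```text
t: 20.92
tcp_pos: [0.4912, 0.2237, 0.1586]
tool_rot: [0.685, 0.729, 0.001, 0.001]
force: [0.1, -0.1, -1.0]
finger_gap: 0.996
gripper_force: 0.0
```

Call:
{"api": "drive_tool", "payload": {"deltas": [[[0, 0, 25, 0], [0, 0, 50, 0], [0, 0, 75, 0], [0, 0, 95, 0], [0, 0, 103, 0]]]}}

```text
t: 21.33
tcp_pos: [0.4898, 0.2236, 0.0539]
tool_rot: [0.685, 0.729, -0.001, -0.001]
force: [0.4, 0.8, -0.1]
finger_gap: 0.989
gripper_force: 0.0
```

Call:
{"api": "drive_tool", "payload": {"deltas": [[[0, 0, 0, 0], [0, 0, 0, 0], [0, 0, 0, 0], [0, 0, 0, 0], [0, 0, 0, 0]]], "jaw": 40, "force": 50}}

```text
t: 21.75
tcp_pos: [0.4892, 0.2242, 0.0582]
tool_rot: [0.684, 0.729, 0.0, 0.0]
force: [0.2, 0.1, -2.3]
finger_gap: 0.718
gripper_force: 54.5
```

Call:
{"api": "drive_tool", "payload": {"deltas": [[[0, 0, 0, 0], [0, 0, 0, 0], [0, 0, 0, 0]]]}}

```text
t: 22.0
tcp_pos: [0.4889, 0.2241, 0.0577]
tool_rot: [0.684, 0.729, 0.0, 0.0]
force: [-0.5, 0.5, -0.4]
finger_gap: 0.716
gripper_force: 54.7
```

Call:
{"api": "drive_tool", "payload": {"deltas": [[[0, 0, -15, 0], [0, 0, -45, 0], [0, 0, -80, 0], [0, 0, -105, 0], [0, 0, -120, 0]]]}}

```text
t: 22.42
tcp_pos: [0.4901, 0.2244, 0.1804]
tool_rot: [0.684, 0.729, 0.002, 0.001]
force: [0.4, -0.4, -2.1]
finger_gap: 0.713
gripper_force: 55.5
```

```bash
python3 - <<'E'
from look import *
I,s=rep('x','side')
z=s['tcp_pos'][2]
for P in [(.587,-.304),(.561,-.210),(.467,-.236)]: print(tomove((*P,z)),tomove((*P,.067)))
E
```

```text
22.42 [0.4901 0.2244 0.1804] [ 0.4 -0.4 -2.1]
side blue [308.9 234.2] [296 220  27  29 679]
side yellow [364.4 234.6] [353 223  24  24 488]
[-533.8   62.     1.7] [-534.    61.   115.1]
[-438.3   42.     1.6] [-438.5   41.   115. ]
[-458.3  -53.4    0.8] [-458.5  -54.4  114.2]
```

Call:
{"api": "drive_tool", "payload": {"deltas": [[[-25, 3, 0, 0], [-63, 7, 0, 0], [-101, 11, 0, 0], [-139, 15, 0, 0], [-178, 20, 0, 0]]]}}

```text
t: 22.88
tcp_pos: [0.5191, 0.0465, 0.1765]
tool_rot: [0.684, 0.729, -0.001, -0.001]
force: [0.5, -0.0, -2.0]
finger_gap: 0.716
gripper_force: 55.5
```

Call:
{"api": "drive_tool", "payload": {"deltas": [[[-38, 4, 0, 0], [-76, 8, 0, 0], [-114, 13, 0, 0], [-152, 17, 0, 0], [-190, 22, 0, 0]]]}}

```text
t: 23.3
tcp_pos: [0.553, -0.1421, 0.1762]
tool_rot: [0.685, 0.729, -0.0, -0.001]
force: [0.7, 0.4, -2.6]
finger_gap: 0.713
gripper_force: 55.5
```

Call:
{"api": "drive_tool", "payload": {"deltas": [[[-38, 4, 0, 0], [-76, 8, 0, 0], [-114, 13, 0, 0], [-146, 17, 0, 0], [-164, 19, 0, 0]]]}}

```text
t: 23.72
tcp_pos: [0.5833, -0.3075, 0.176]
tool_rot: [0.685, 0.728, -0.0, 0.001]
force: [0.8, -0.1, -3.2]
finger_gap: 0.716
gripper_force: 55.5
```

Call:
{"api": "drive_tool", "payload": {"deltas": [[[-2, 0, 0, 0], [-2, 0, 0, 0], [-2, 0, 0, 0], [-2, 0, 0, 0]]]}}

```text
t: 24.05
tcp_pos: [0.5827, -0.3031, 0.1765]
tool_rot: [0.684, 0.729, 0.0, -0.001]
force: [-0.2, -0.8, -2.3]
finger_gap: 0.715
gripper_force: 55.5
```

```bash
python3 - <<'E'
from look import *
I,s=rep('x','side','top')
print(tomove((.587,-.304,.066)))
v=np.hstack([cv2.resize(I['side'][110:290,300:480],(540,540)),cv2.resize(I['top'][200:320,380:437],(257,540))])
cv2.imwrite('pics/c8.png',v[:,:,::-1])
E
```

```text
24.05 [ 0.5827 -0.3031  0.1765] [-0.2 -0.8 -2.3]
side yellow [364.4 234.6] [353 223  24  24 489]
top blue [451.9 226.4] [448 219  12  17  55]
top yellow [341.1 274.4] [333 265  22  23  99]
[ -1.1   3.9 111.1]
```

View pics/c8.png

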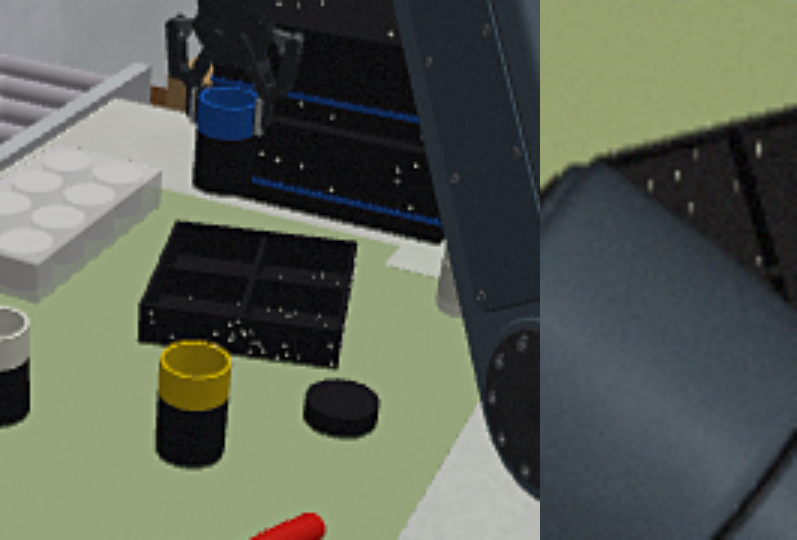

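Blue hangs upright above the far-right tray compartment; tray and the other barrels are undisturbed.

Call:
{"api": "drive_tool", "payload": {"deltas": [[[-1, 4, 20, 0], [-1, 4, 45, 0], [-1, 4, 70, 0], [-1, 4, 90, 0], [-1, 4, 102, 0]]]}}

```text
t: 24.57
tcp_pos: [0.5864, -0.3037, 0.073]
tool_rot: [0.684, 0.729, -0.0, -0.002]
force: [0.2, 1.0, -1.8]
finger_gap: 0.713
gripper_force: 55.5
```

Call:
{"api": "drive_tool", "payload": {"deltas": [[[0, 0, 3, 0], [0, 0, 6, 0], [0, 0, 8, 0], [0, 0, 9, 0], [0, 0, 9, 0]]]}}

```text
t: 24.98
tcp_pos: [0.5881, -0.3062, 0.0674]
tool_rot: [0.684, 0.729, 0.0, 0.001]
force: [0.2, 0.1, -2.2]
finger_gap: 0.715
gripper_force: 55.5
```

Call:
{"api": "drive_tool", "payload": {"deltas": [[[0, 0, 1, 0], [0, 0, 2, 0], [0, 0, 2, 0]]]}}

```text
t: 25.23
tcp_pos: [0.5875, -0.3059, 0.0646]
tool_rot: [0.685, 0.729, 0.0, 0.0]
force: [-0.0, -0.0, -2.4]
finger_gap: 0.715
gripper_force: 55.5
```

Call:
{"api": "drive_tool", "payload": {"deltas": [[[0, 0, 1, 0], [0, 0, 1, 0], [0, 0, 2, 0]]]}}

```text
t: 25.48
tcp_pos: [0.5877, -0.3061, 0.0636]
tool_rot: [0.684, 0.729, -0.0, 0.0]
force: [-1.1, 0.6, 10.2]
finger_gap: 0.713
gripper_force: 56.3
```

Call:
{"api": "drive_tool", "payload": {"deltas": [[[0, 0, 0, 0], [0, 0, 0, 0], [0, 0, 0, 0], [0, 0, 0, 0]]], "jaw": 80}}

```text
t: 25.82
tcp_pos: [0.5875, -0.3058, 0.0623]
tool_rot: [0.684, 0.729, 0.0, 0.0]
force: [0.3, 0.1, -0.1]
finger_gap: 0.938
gripper_force: 0.0
```

Call:
{"api": "drive_tool", "payload": {"deltas": [[[0, 0, -20, 0], [0, 0, -50, 0], [0, 0, -80, 0], [0, 0, -105, 0], [0, 0, -115, 0]]]}}

```text
t: 26.23
tcp_pos: [0.5894, -0.3071, 0.1815]
tool_rot: [0.684, 0.729, 0.0, 0.004]
force: [0.4, 0.2, 1.2]
finger_gap: 0.935
gripper_force: 0.0
```

Call:
{"api": "drive_tool", "payload": {"deltas": [[[30, -10, 0, 0], [68, -22, 0, 0], [106, -35, 0, 0], [144, -47, 0, 0], [182, -60, 0, 0]]], "jaw": 85}}

```text
t: 26.65
tcp_pos: [0.5148, -0.1263, 0.1765]
tool_rot: [0.685, 0.729, -0.0, -0.001]
force: [0.1, 0.4, -0.3]
finger_gap: 0.992
gripper_force: 0.0
```

Call:
{"api": "drive_tool", "payload": {"deltas": [[[38, -13, 0, 0], [76, -25, 0, 0], [108, -36, 0, 0], [120, -40, 0, 0], [120, -40, 0, 0]]]}}

```text
t: 27.07
tcp_pos: [0.466, -0.0078, 0.1767]
tool_rot: [0.683, 0.73, -0.001, -0.002]
force: [-0.6, -0.2, -0.5]
finger_gap: 0.997
gripper_force: 0.0
```

```bash
python3 - <<'E'
from look import *
I,s=rep('x','side','top')
print(tomove((.4695,-.009,.058)))
E
```

```text
27.07 [ 0.466  -0.0078  0.1767] [-0.6 -0.2 -0.5]
side yellow [364.4 234.6] [353 223  24  24 491]
top blue [449.6 236. ] [437 225  25  23 232]
[  2.    0.2 119.2]
```

Call:
{"api": "drive_tool", "payload": {"deltas": [[[0, 1, 25, 0], [0, 1, 55, 0], [0, 1, 85, 0], [0, 1, 108, 0], [0, 1, 118, 0]]]}}

```text
t: 27.58
tcp_pos: [0.4698, -0.0123, 0.0563]
tool_rot: [0.685, 0.728, -0.001, -0.001]
force: [-1.3, -0.3, 0.3]
finger_gap: 0.993
gripper_force: 0.0
```

Call:
{"api": "drive_tool", "payload": {"deltas": [[[0, 0, 0, 0], [0, 0, 0, 0]]]}}

```text
t: 27.75
tcp_pos: [0.4706, -0.012, 0.0585]
tool_rot: [0.685, 0.728, -0.0, -0.0]
force: [0.5, -1.0, -0.9]
finger_gap: 0.993
gripper_force: 0.0
```

Call:
{"api": "drive_tool", "payload": {"deltas": [[[0, 0, 0, 0], [0, 0, 0, 0], [0, 0, 0, 0], [0, 0, 0, 0], [0, 0, 0, 0]]], "jaw": 40}}

```text
t: 28.17
tcp_pos: [0.4712, -0.0112, 0.0607]
tool_rot: [0.684, 0.729, 0.001, 0.002]
force: [0.6, -1.4, 6.9]
finger_gap: 0.718
gripper_force: 54.0
```

Call:
{"api": "drive_tool", "payload": {"deltas": [[[0, 0, 0, 0], [0, 0, 0, 0], [0, 0, 0, 0]]]}}

```text
t: 28.42
tcp_pos: [0.4711, -0.0112, 0.0607]
tool_rot: [0.684, 0.729, 0.001, 0.002]
force: [0.7, -2.2, 6.4]
finger_gap: 0.723
gripper_force: 54.0
```

Call:
{"api": "drive_tool", "payload": {"deltas": [[[0, 0, -15, 0], [0, 0, -45, 0], [0, 0, -80, 0], [0, 0, -105, 0], [0, 0, -120, 0]]]}}

```text
t: 28.83
tcp_pos: [0.4704, -0.0106, 0.1822]
tool_rot: [0.684, 0.729, 0.001, 0.002]
force: [0.4, 0.6, -3.0]
finger_gap: 0.719
gripper_force: 56.2
```

Call:
{"api": "drive_tool", "payload": {"deltas": [[[-25, -2, 0, 0], [-63, -5, 0, 0], [-101, -8, 0, 0], [-139, -10, 0, 0], [-178, -12, 0, 0]]]}}

```text
t: 29.25
tcp_pos: [0.4679, -0.1898, 0.1794]
tool_rot: [0.684, 0.729, 0.0, -0.0]
force: [1.5, -0.7, -2.1]
finger_gap: 0.723
gripper_force: 56.1
```

Call:
{"api": "drive_tool", "payload": {"deltas": [[[-33, -2, 0, 0], [-48, -3, 0, 0], [-48, -3, 0, 0], [-48, -3, 0, 0], [-48, -3, 0, 0]]]}}

```text
t: 29.67
tcp_pos: [0.4679, -0.2354, 0.1789]
tool_rot: [0.684, 0.729, 0.0, -0.001]
force: [0.1, 1.3, -2.8]
finger_gap: 0.72
gripper_force: 56.1
```

```bash
python3 - <<'E'
from look import *
I,s=rep('x','side','top')
print(tomove((.467,-.236,.0635)))
E
```

```text
29.67 [ 0.4679 -0.2354  0.1789] [ 0.1  1.3 -2.8]
top blue [446.6 232.4] [437 225  24  20 136]
[ -1.   -1.2 115.6]
```

Call:
{"api": "drive_tool", "payload": {"deltas": [[[-1, -1, 20, 0], [-1, -1, 45, 0], [-1, -1, 70, 0], [-1, -1, 90, 0], [-1, -1, 102, 0]]]}}

```text
t: 30.18
tcp_pos: [0.467, -0.2358, 0.0754]
tool_rot: [0.684, 0.73, -0.0, -0.002]
force: [-0.6, 0.1, -3.4]
finger_gap: 0.719
gripper_force: 56.1
```

Call:
{"api": "drive_tool", "payload": {"deltas": [[[0, 0, 3, 0], [0, 0, 6, 0], [0, 0, 8, 0], [0, 0, 9, 0], [0, 0, 9, 0]]]}}

```text
t: 30.6
tcp_pos: [0.4685, -0.2383, 0.069]
tool_rot: [0.684, 0.729, 0.0, 0.001]
force: [-0.3, 0.1, -3.3]
finger_gap: 0.721
gripper_force: 56.1
```

Call:
{"api": "drive_tool", "payload": {"deltas": [[[0, 0, 1, 0], [0, 0, 2, 0], [0, 0, 2, 0]]]}}

```text
t: 30.85
tcp_pos: [0.4683, -0.2385, 0.0668]
tool_rot: [0.685, 0.729, 0.0, 0.001]
force: [0.3, -0.7, -1.1]
finger_gap: 0.722
gripper_force: 56.3
```

Call:
{"api": "drive_tool", "payload": {"deltas": [[[0, 0, 0, 0], [0, 0, 0, 0], [0, 0, 0, 0], [0, 0, 0, 0]]], "jaw": 80}}

```text
t: 31.18
tcp_pos: [0.4681, -0.2383, 0.0666]
tool_rot: [0.685, 0.729, 0.0, 0.0]
force: [-0.6, -0.1, 0.2]
finger_gap: 0.932
gripper_force: 0.0
```

Call:
{"api": "drive_tool", "payload": {"deltas": [[[0, 0, -20, 0], [0, 0, -50, 0], [0, 0, -80, 0], [0, 0, -105, 0], [0, 0, -115, 0]]]}}

```text
t: 31.6
tcp_pos: [0.4695, -0.2393, 0.1848]
tool_rot: [0.684, 0.729, 0.0, 0.003]
force: [0.6, -0.0, 0.3]
finger_gap: 0.937
gripper_force: 0.0
```

Call:
{"api": "drive_tool", "payload": {"deltas": [[[24, 19, 0, 0], [54, 43, 0, 0], [84, 67, 0, 0], [114, 91, 0, 0], [144, 115, 0, 0]]], "jaw": 85}}

```text
t: 32.02
tcp_pos: [0.574, -0.0856, 0.1806]
tool_rot: [0.685, 0.729, -0.0, -0.001]
force: [-0.4, -0.4, -0.4]
finger_gap: 0.999
gripper_force: 0.0
```

Call:
{"api": "drive_tool", "payload": {"deltas": [[[30, 24, 0, 0], [60, 48, 0, 0], [90, 70, 0, 0], [104, 80, 0, 0], [107, 83, 0, 0]]]}}

```text
t: 32.43
tcp_pos: [0.6508, 0.0284, 0.1802]
tool_rot: [0.683, 0.73, 0.0, -0.0]
force: [0.3, -0.4, -0.2]
finger_gap: 0.995
gripper_force: 0.0
```

Call:
{"api": "drive_tool", "payload": {"deltas": [[[0, 0, 0, 0], [0, 0, 0, 0]]]}}

```text
t: 32.6
tcp_pos: [0.6488, 0.0242, 0.1804]
tool_rot: [0.684, 0.729, -0.001, -0.001]
force: [0.4, 0.0, 0.5]
finger_gap: 0.995
gripper_force: 0.0
```

```bash
python3 - <<'E'
from look import *
I,s=rep('x','side','top')
print(tomove((.6505,.027,.058)))
v=np.hstack([cv2.resize(I['side'][130:310,270:440],(510,540)),cv2.resize(I['top'][200:320,380:440],(270,540))])
cv2.imwrite('pics/c9.png',v[:,:,::-1])
E
```

```text
32.6 [0.6488 0.0242 0.1804] [0.4 0.  0.5]
top blue [449.5 236.2] [437 225  25  23 239]
top yellow [426.4 278.3] [415 267  23  24 160]
[  3.6   2.1 122.9]
```

View pics/c9.png

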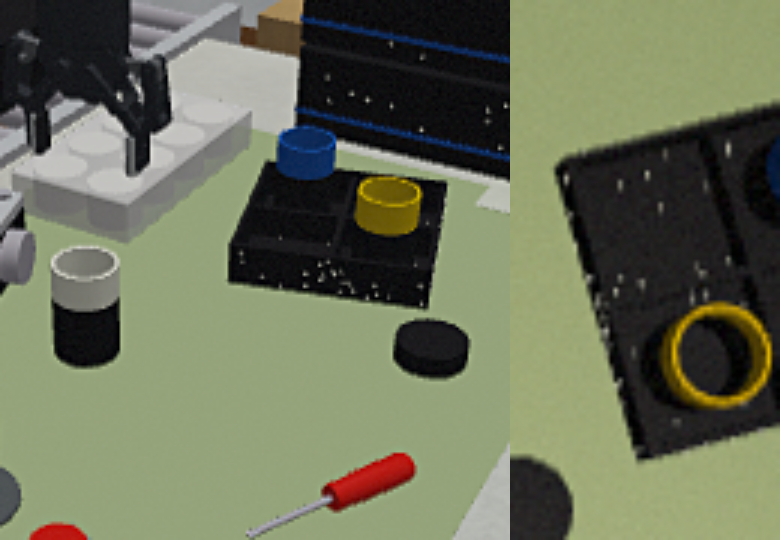

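Blue and yellow stand upright in separate compartments; white is unmoved at side (299,219) under the open gripper.

Call:
{"api": "drive_tool", "payload": {"deltas": [[[3, 2, 25, 0], [3, 2, 55, 0], [3, 2, 85, 0], [3, 2, 110, 0], [3, 2, 121, 0]]]}}

```text
t: 33.12
tcp_pos: [0.6485, 0.0265, 0.0569]
tool_rot: [0.685, 0.728, -0.002, -0.003]
force: [-0.7, -0.3, 0.2]
finger_gap: 0.994
gripper_force: 0.0
```

Call:
{"api": "drive_tool", "payload": {"deltas": [[[0, 0, 0, 0], [0, 0, 0, 0]]]}}

```text
t: 33.28
tcp_pos: [0.6515, 0.027, 0.0605]
tool_rot: [0.685, 0.729, -0.0, -0.0]
force: [0.0, -0.5, 0.7]
finger_gap: 0.995
gripper_force: 0.0
```

Call:
{"api": "drive_tool", "payload": {"deltas": [[[0, 0, 0, 0], [0, 0, 0, 0], [0, 0, 0, 0], [0, 0, 0, 0], [0, 0, 0, 0]]], "jaw": 40}}

```text
t: 33.7
tcp_pos: [0.6534, 0.0276, 0.0628]
tool_rot: [0.684, 0.729, 0.001, 0.002]
force: [0.4, -0.6, 6.2]
finger_gap: 0.699
gripper_force: 55.4
```

Call:
{"api": "drive_tool", "payload": {"deltas": [[[0, 0, 0, 0], [0, 0, 0, 0], [0, 0, 0, 0]]]}}

```text
t: 33.95
tcp_pos: [0.6534, 0.0277, 0.0628]
tool_rot: [0.684, 0.729, 0.001, 0.002]
force: [1.1, -0.2, 6.8]
finger_gap: 0.696
gripper_force: 55.4
```

Call:
{"api": "drive_tool", "payload": {"deltas": [[[0, 0, -15, 0], [0, 0, -45, 0], [0, 0, -80, 0], [0, 0, -105, 0], [0, 0, -120, 0]]]}}

```text
t: 34.37
tcp_pos: [0.6527, 0.028, 0.1838]
tool_rot: [0.684, 0.729, 0.001, 0.002]
force: [-0.1, 0.3, -3.5]
finger_gap: 0.7
gripper_force: 55.7
```

Call:
{"api": "drive_tool", "payload": {"deltas": [[[-24, -11, 0, 0], [-58, -26, 0, 0], [-92, -41, 0, 0], [-126, -56, 0, 0], [-160, -71, 0, 0]]]}}

```text
t: 34.78
tcp_pos: [0.5894, -0.1369, 0.1801]
tool_rot: [0.684, 0.729, -0.0, -0.001]
force: [1.0, -0.5, -3.4]
finger_gap: 0.699
gripper_force: 55.6
```

Call:
{"api": "drive_tool", "payload": {"deltas": [[[-34, -15, 0, 0], [-62, -28, 0, 0], [-71, -32, 0, 0], [-71, -32, 0, 0], [-71, -32, 0, 0]]]}}

```text
t: 35.2
tcp_pos: [0.5628, -0.2088, 0.1801]
tool_rot: [0.685, 0.728, 0.0, -0.001]
force: [-0.1, -0.4, -4.6]
finger_gap: 0.699
gripper_force: 55.6
```

```bash
python3 - <<'E'
from look import *
I,s=rep('x','side','top')
print(tomove((.560,-.210,.0635)))
E
```

```text
35.2 [ 0.5628 -0.2088  0.1801] [-0.1 -0.4 -4.6]
[ -2.4  -3.4 116.6]
```

```bash
python3 - <<'E'
from look import *
I,s=rep('x','side')
t=s['tcp_pos'];print(px('side',t+[0,0,.032]),px('side',t-[0,0,.062]),px('side',(.560,-.21,.006)))
v=cv2.resize(I['side'][110:260,310:460],(600,600),interpolation=cv2.INTER_CUBIC)
cv2.imwrite('pics/c10.png',v[:,:,::-1])
E
```

```text
35.3 [ 0.5634 -0.2075  0.1801] [ 0.1  0.6 -2.5]
[368.3461816 154.0403175] [366.30995708 184.0988979 ] [365.41317772 216.98967235]
```

View pics/c10.png

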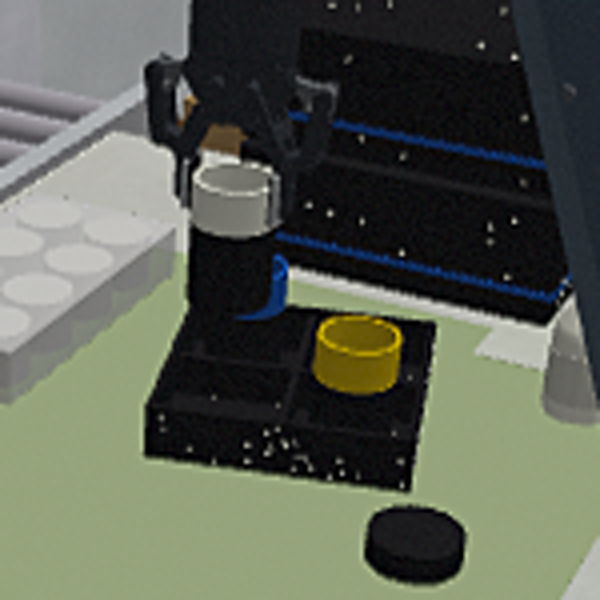

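White hangs upright and centred in the jaws, rim centre at side (368.5,155.5), over the free far-left compartment.

Call:
{"api": "drive_tool", "payload": {"deltas": [[[-2, -3, 20, 0], [-2, -3, 45, 0], [-2, -3, 70, 0], [-2, -3, 90, 0], [-2, -3, 101, 0]]]}}

```text
t: 35.77
tcp_pos: [0.5596, -0.2088, 0.0768]
tool_rot: [0.684, 0.73, -0.0, -0.002]
force: [-0.6, -0.6, -3.7]
finger_gap: 0.698
gripper_force: 55.5
```

Call:
{"api": "drive_tool", "payload": {"deltas": [[[0, 0, 3, 0], [0, 0, 6, 0], [0, 0, 8, 0], [0, 0, 9, 0], [0, 0, 9, 0]]]}}

```text
t: 36.18
tcp_pos: [0.5611, -0.2116, 0.0713]
tool_rot: [0.684, 0.729, 0.0, 0.001]
force: [-0.3, -0.6, -2.5]
finger_gap: 0.701
gripper_force: 55.5
```

Call:
{"api": "drive_tool", "payload": {"deltas": [[[0, 0, 1, 0], [0, 0, 1, 0], [0, 0, 1, 0]]]}}

```text
t: 36.43
tcp_pos: [0.5606, -0.2115, 0.0698]
tool_rot: [0.685, 0.729, 0.0, 0.0]
force: [0.7, 0.3, -2.8]
finger_gap: 0.698
gripper_force: 55.5
```

Call:
{"api": "drive_tool", "payload": {"deltas": [[[0, 0, 1, 0], [0, 0, 1, 0], [0, 0, 2, 0]]]}}

```text
t: 36.68
tcp_pos: [0.5608, -0.2115, 0.0686]
tool_rot: [0.684, 0.729, 0.0, 0.0]
force: [-2.4, 0.9, 12.9]
finger_gap: 0.699
gripper_force: 57.5
```

Call:
{"api": "drive_tool", "payload": {"deltas": [[[0, 0, 0, 0], [0, 0, 0, 0], [0, 0, 0, 0], [0, 0, 0, 0]]], "jaw": 79}}

```text
t: 37.02
tcp_pos: [0.5606, -0.2114, 0.0674]
tool_rot: [0.684, 0.729, 0.0, 0.0]
force: [-0.6, -0.4, 0.7]
finger_gap: 0.921
gripper_force: 0.0
```

Call:
{"api": "drive_tool", "payload": {"deltas": [[[0, 0, -20, 0], [0, 0, -50, 0], [0, 0, -80, 0], [0, 0, -105, 0], [0, 0, -115, 0]]]}}

```text
t: 37.43
tcp_pos: [0.5623, -0.2124, 0.1861]
tool_rot: [0.684, 0.729, 0.001, 0.003]
force: [0.4, -0.9, 0.4]
finger_gap: 0.922
gripper_force: 0.0
```

Call:
{"api": "drive_tool", "payload": {"deltas": [[[24, -2, 0, 0], [64, -6, 0, 0], [104, -10, 0, 0], [144, -14, 0, 0], [184, -18, 0, 0]]], "jaw": 0}}

```text
t: 37.85
tcp_pos: [0.5298, -0.0273, 0.1815]
tool_rot: [0.685, 0.729, -0.0, -0.001]
force: [1.6, 0.0, -0.6]
finger_gap: 0.216
gripper_force: 0.0
```

Call:
{"api": "drive_tool", "payload": {"deltas": [[[40, -4, 0, 0], [80, -8, 0, 0], [120, -12, 0, 0], [160, -16, 0, 0], [200, -20, 0, 0]]]}}

```text
t: 38.27
tcp_pos: [0.4972, 0.1713, 0.1815]
tool_rot: [0.685, 0.729, -0.001, -0.0]
force: [0.6, 0.5, -0.1]
finger_gap: -0.0
gripper_force: 0.0
```

Call:
{"api": "drive_tool", "payload": {"deltas": [[[40, -4, 0, 0], [80, -8, 0, 0], [120, -12, 0, 0], [155, -16, 0, 0], [175, -19, 0, 0]]]}}

```text
t: 38.68
tcp_pos: [0.467, 0.3465, 0.1814]
tool_rot: [0.683, 0.73, 0.0, -0.001]
force: [0.1, 0.8, -0.5]
finger_gap: 0.0
gripper_force: 0.0
```

Call:
{"api": "drive_tool", "payload": {"deltas": [[[0, 0, 0, 0], [0, 0, 0, 0], [0, 0, 0, 0]]]}}

```text
t: 38.93
tcp_pos: [0.4679, 0.3423, 0.1815]
tool_rot: [0.684, 0.729, -0.001, -0.0]
force: [0.5, -0.2, 0.1]
finger_gap: -0.004
gripper_force: 0.0
```

```bash
python3 - <<'E'
from look import *
I,s=rep('x','side','top'); print(s['finger_gap'])
print(tomove((.470,.343,.090)))
v=np.hstack([cv2.resize(I['side'][150:350,190:390],(440,440)),cv2.resize(I['top'][200:320,380:480],(360,440))])
cv2.imwrite('pics/c11.png',v[:,:,::-1])
E
```

```text
38.93 [0.4679 0.3423 0.1815] [ 0.5 -0.2  0.1]
top blue [449.5 236.1] [437 225  25  23 213]
top yellow [426.1 278.4] [416 267  22  24 142]
-0.004393372967817864
[ 1.3  1.7 91.9]
```

View pics/c11.png

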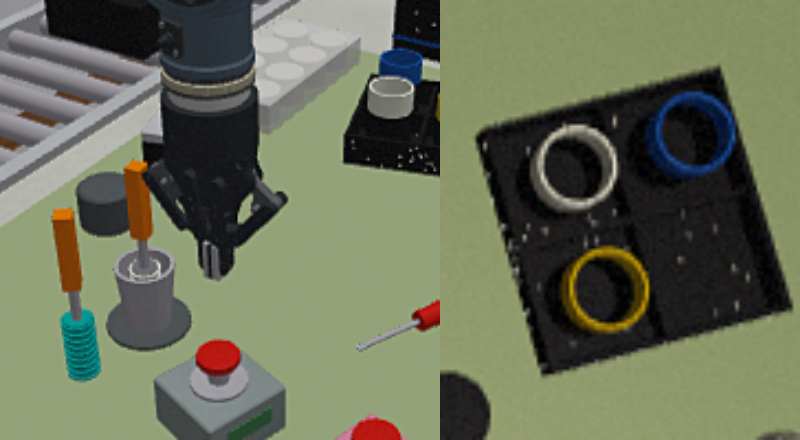

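All three barrels stand upright in separate compartments, the brush is in its stand, and the closed fingers are above the grey counter's plunger.

Call:
{"api": "drive_tool", "payload": {"deltas": [[[1, 2, 25, 0], [1, 2, 55, 0], [1, 2, 75, 0], [1, 2, 83, 0], [1, 2, 86, 0]]]}}

```text
t: 39.45
tcp_pos: [0.4698, 0.3426, 0.0947]
tool_rot: [0.685, 0.728, -0.002, -0.001]
force: [0.8, -0.1, 0.3]
finger_gap: 0.005
gripper_force: 0.0
```

Call:
{"api": "drive_tool", "payload": {"deltas": [[[0, 0, 5, 0], [0, 0, 10, 0], [0, 0, 15, 0], [0, 0, 20, 0], [0, 0, 23, 0]]]}}

```text
t: 39.87
tcp_pos: [0.4715, 0.3441, 0.0747]
tool_rot: [0.684, 0.729, 0.001, 0.001]
force: [-0.4, -3.8, 9.2]
finger_gap: -0.001
gripper_force: 4.5
```

Call:
{"api": "drive_tool", "payload": {"deltas": [[[0, 0, 2, 0], [0, 0, 3, 0], [0, 0, 4, 0], [0, 0, 4, 0]]]}}

```text
t: 40.2
tcp_pos: [0.4716, 0.3441, 0.0714]
tool_rot: [0.684, 0.729, 0.001, 0.001]
force: [-0.9, -2.5, 9.8]
finger_gap: 0.001
gripper_force: 5.1
```

Call:
{"api": "drive_tool", "payload": {"deltas": [[[0, 0, 1, 0], [0, 0, 2, 0], [0, 0, 3, 0], [0, 0, 3, 0]]]}}

```text
t: 40.53
tcp_pos: [0.4716, 0.3441, 0.07]
tool_rot: [0.684, 0.729, 0.001, 0.001]
force: [-2.8, -4.5, 18.9]
finger_gap: 0.0
gripper_force: 9.3
```

Call:
{"api": "drive_tool", "payload": {"deltas": [[[0, 0, 1, 0], [0, 0, 1, 0], [0, 0, 1, 0]]]}}

```text
t: 40.78
tcp_pos: [0.4716, 0.3441, 0.0699]
tool_rot: [0.684, 0.729, 0.002, 0.001]
force: [-2.8, -4.7, 24.4]
finger_gap: -0.006
gripper_force: 12.0
```

Call:
{"api": "drive_tool", "payload": {"deltas": [[[0, 0, -10, 0], [0, 0, -30, 0], [0, 0, -60, 0], [0, 0, -90, 0], [0, 0, -120, 0]]]}}

```text
t: 41.2
tcp_pos: [0.4703, 0.3443, 0.1871]
tool_rot: [0.684, 0.729, 0.001, 0.0]
force: [0.9, 0.2, 0.5]
finger_gap: -0.006
gripper_force: 0.0
```

Call:
{"api": "drive_tool", "payload": {"deltas": [[[-25, 0, -10, 0], [-60, 0, -20, 0], [-95, 0, -20, 0], [-120, 0, -20, 0], [-130, 0, -20, 0]]]}}

```text
t: 41.62
tcp_pos: [0.4788, 0.2119, 0.2063]
tool_rot: [0.685, 0.728, 0.0, 0.001]
force: [0.1, 0.2, 0.5]
finger_gap: 0.0
gripper_force: 0.0
```

Call:
{"api": "drive_tool", "payload": {"deltas": [[[0, 0, 0, 0], [0, 0, 0, 0], [0, 0, 0, 0]]]}}

```text
t: 41.87
tcp_pos: [0.4787, 0.2155, 0.2054]
tool_rot: [0.684, 0.729, 0.001, -0.0]
force: [0.2, 0.3, -0.9]
finger_gap: 0.004
gripper_force: 0.0
```

```bash
python3 - <<'E'
from look import *
I,s=rep('x','side')
for c in('red','orange'): print(c,[(b[0],b[1]) for b in blobs(I['side'],c)])
cv2.imwrite('pics/s9.png',cv2.resize(I['side'][110:430,110:460],(656,600))[:,:,::-1])
E
```

```text
41.87 [0.4787 0.2155 0.2054] [ 0.2  0.3 -0.9]
red [(array([394. , 288.8]), array([379, 281,  29,  17, 234], dtype=int32)), (array([151.7, 310.2]), array([119, 290,  68,  44, 872], dtype=int32)), (array([288.9, 311.2]), array([279, 305,  20,  13, 216], dtype=int32)), (array([360.8, 348.5]), array([350, 341,  22,  16, 289], dtype=int32)), (array([279. , 383.6]), array([267, 374,  24,  20, 378], dtype=int32))]
orange [(array([254.7, 238.8]), array([246, 223,  13,  37, 176], dtype=int32)), (array([248.5, 241.8]), array([247, 230,   5,  26,  39], dtype=int32)), (array([220.8, 262.5]), array([214, 245,  13,  37, 255], dtype=int32))]
```

View pics/s9.png

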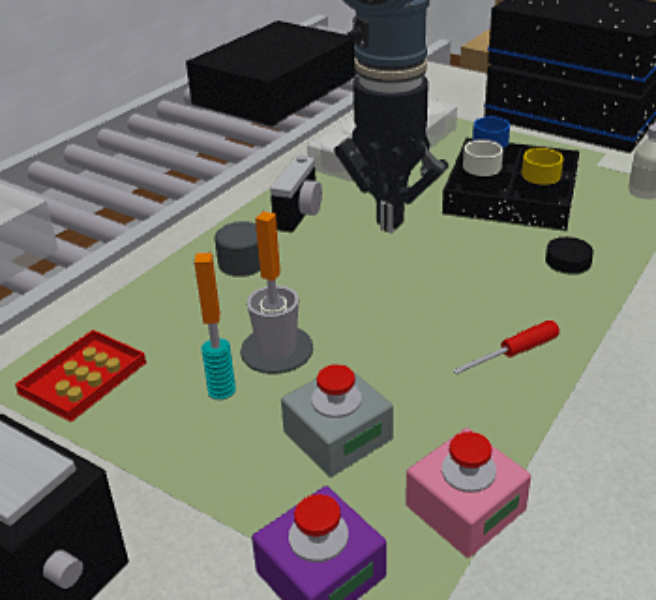

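The side view shows the plunger sprung back at (289,311), the brush in its stand, all barrels in the tray and the gripper clear. I am handing in.

```bash
python3 -c "
from station import manip
print(manip.sign_off())"
```

```text
the job is handed in; nothing more can be done
None
```

The job is done and handed in at about 42 s: barrels brushed blue, yellow, white; brush back in its stand; barrels upright in separate tray compartments; plunger pressed to its stop and sprung back.

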